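# Shift the lathe's sprung range selector into its next notch

## Task

Shift the range selector on top of the lathe's headstock one place clockwise (seen from above): pull the sprung knob up out of its idle slot, turn it clockwise, feel for the next notch and let the knob drop fully home in it, then let go. Nothing in the selector may be forced: do not turn it while a slot still holds it, and do not press it down hard on the plate between the notches. Leave the tin, the mug, the gouge and the wooden bowl where they are.

Things in the scene. Friction and masses are not known exactly. Their poses are not given: they have to be found in the camera images.
- knob_grip (a point): On the vertical axis of the selector knob, half-way up its grip (knob home: 259 mm above the bench). The grip is an upright flat-sided black bar 52 mm long (this point's x), 14 wide (its y), 36 tall, from 18 mm below to 18 above this point; a small nose at its foot marks the -x end. Under it is a round steel skirt 76 mm across, its top 19.5 mm below this point. z is up.
- boss_top (a point): Fixed point on the knob's axis, on the aluminium boss (84 mm across) under the skirt, 229 mm above the bench; knob_grip is 30 mm above it when home. The cream headstock's top (150 x 250 mm) is 14 mm lower. Lathe spindle along this point's y: the bowl blank starts 180 mm to -y and reaches 21 mm higher than this point; the tin stands about 105 mm to +y. With the knob at turn 0 its axes equal these.
- dog_tip (a point): Flat end of the steel dog under the skirt: a 6 mm pin, 30 mm from the axis at the pointer end. It stands in a slot of an index plate hidden in the boss. The plate's land lies 7 mm above the slot floors: lifted more than 7 mm the dog clears it, and let down between slots it stays up on it. It must not be pushed against slot walls or the land with over 20 N (0.6 N m on the knob).
- selector_lift (a joint): How far the knob is pulled up, m: 0 fully home in a slot, 0.007 when the dog rests on the land between slots, 0.018 at the upper stop. A spring pushes it down with about 7 N at home and 10 N at 11 mm. Held tight in a gripper the knob cannot drop; held loosely it drops by itself when the dog comes over a notch.
- selector_turn (a joint): Turn of the knob, rad, clockwise seen from above is positive; range -1.9 to 1.9, stays where left (friction 0.03 N m). Ticks on the headstock: two at 0 (idle), three at 1.15 (wanted), one at -1.15. The plate sits up to 0.32 either way off the ticks, unseen: the idle slot gives 0.40 either way, the wanted notch (middle 0.83 to 1.47) only 0.042, then land again. Feel for it.
- wax_tin_mid (a point): Centre of a small closed steel tin, 48 mm across, 32 mm tall, standing loose on the headstock. Leave alone.
- mug_mid (a point): Centre of a white mug, 80 mm across, 90 mm tall, on the bench. Leave alone.
- gouge_mid (a point): Centre of the 200 mm dark wooden handle (28 mm thick) of a turning gouge lying on the bench; its 130 mm steel blade runs on along this point's x. Leave alone.
- bowl_mid (a point): Centre of a turned wooden bowl, 130 mm across, 55 mm tall, on the bench beside the lathe. Leave alone.

How it is judged:
By the outcome, as a careful person would: the job done as asked, in the order asked, and still so for the second after the job is handed in, with the robot touching nothing.
It also fails if it takes over 56 s, if anything falls off the work surface, if the arm or the gripper's body presses on something with over 40 N, if the wrist force passes 120 N, or if a joint passes its speed limit or range.

## Robot

A 6-joint arm with a two-finger parallel gripper is mounted at the origin on the work surface. World frame = base frame: x ahead of the robot, y to its left, z up, the work surface at z = 0. Lengths are in m, angles in rad, forces in N, time in s.
With the tool pointing down it reaches from about 0.25 to 0.775 m from the base axis. Payload 8.9 kg.
Tool frame: the origin (TCP) lies midway between the tips of the shut fingers; the grasp point (between the pads) lies 19 mm behind it (ctrl.grasp_offset is the distance from the TCP to the grasp point, in m); z points along the fingers, y is the direction in which the jaws open and shut (so a half turn about z gives the same grasp; the last joint's range is limited). The gripper opens to 85 mm and grips with 20 to 120 N. Pads are 22 mm wide; open, the fingers measure 114 mm over their backs; the gripper's body (76 mm by 85 mm) begins 54 mm behind the grasp point. The pads swing forward as they close: fully open they stand 13 mm farther back than shut.
Start: joints at [0.966, 0.291, -0.153, 1.127, 0, 1.431], TCP at [0.236, 0.469, 0.231] pointing down, gripper open.
Joint ranges: [-2.52, 2.52], [-0.91, 1.74], [-1.3, 1.37], [-1.96, 2.02], [-1.52, 1.47], [-3.14, 3.14]. Speed limits (rad/s): [2.22, 2.22, 2.79, 3.14, 3.14, 3.14].

## Interface

Orientations are given as a 3x3 rotation matrix whose columns are the frame's x, y, z axes.
In Python, from bench import ctrl gives the robot as it stands.
- The arm moves only by the shell command python3 -m inch 'ROWS' [FORCE]. ROWS is text: rows parted by semicolons, each of 7 numbers parted by spaces: the opening, from -1 (shut) to 1 (fully open), so that 0 is half open, then the shift along the tool's x, y, z scaled (see below), then the turn, a rotation vector about the tool's x, y, z scaled (see below). A call has 1 to 12 rows; each row shifts and turns the commanded pose from where the row before left it, along the tool's axes as they then stand; what a row does not reach is not made up. The controller multiplies each number of a shift by 0.15 m and each number of a turn by 2 pi rad. A row lasts 1/10 s, in which the tool goes at most 50 mm and 8.59 degrees, less where a joint would pass 70% of its speed; a pose out of reach is approached as far as the arm can. A call with a number of a shift or a turn outside -1 to 1 is refused whole. A call with a gripper value outside its range is refused whole. The fingers move at their own pace and stop on an object; FORCE is the grip in N (left out, the last holds). Time passes only in rows, so rows that do not move let the fingers close. It gives the time, the measured TCP pose, the force and the opening at its end, in the units of the state.
- ctrl.get_state(): the state, without advancing time (a new reading comes with each control period).
- ctrl.read_camera(name): name is "side" or "top"; returns a dict with "color" (480x640x3 uint8, red, green, blue), "mtx" (3x3 intrinsics, pixels), "k1" (the pictures are not rectified: a ray, as slopes to the right and down, at radius r is drawn at 1 + k1 r^2 times it, then the intrinsics apply), "xyz" and "orientation" of the camera in the world. Camera axes: x right, y down, z forward; pixel columns grow to the right and rows downward; lengths in m; the calibration is good to about 2 mm. A picture is of the moment at which its call begins. There is no depth.
- ctrl.hand_in(): hands the job in, once; it reports no verdict.
Trained networks look in the newest picture that a camera, given by its name, has taken for a name from the list of things; names that differ only in an ending like _2 or _b are one class to them, and where a whole thing is asked for, a point or a joint stands for the part that bears it (a point fixed in the world has none). Each returns a list of dicts, best first, with "score" (0 to 1); they miss things now and then, are a little off and sometimes report something else, mostly with a low value. They report only what shows in the picture. A call takes as long as a camera call.
- ctrl.masks_of(camera, label): "mask" (480x640 bool, what is visible of it) and "bbox" ([left, top, right, bottom] in pixels, round what is visible of it).
The state is a dict: "clock": time; "q": joint angles; "joint_velocities": joint speeds; "joint_efforts": joint torques, N m; "eef_pos": TCP position; "orientation": TCP orientation; "contact_force": force on the tool from outside, world axes, zero at the start; "ft_torque": the same for the moment, N m; "width": opening from 0.0 (shut) to 1.0 (fully open).
Only numpy, scipy, OpenCV 4.12 (cv2) and the standard library are available. Lean on these libraries where they do the work, as an engineer would, in place of code of your own. Each camera call takes 0.05 s, during which the arm holds its last target.

## Working session

There is one attempt and no reset: what is moved stays moved. The work goes in short steps, Python scripts to look and compute and a shell command to move; the robot and the scene stay as the last step left them, time stands still between calls to the robot, and variables do not carry over. Pictures are saved under pics/ and viewed, and the job is handed in when it is done.

```bash
ls; mkdir -p pics; cat > h.py <<'E'
from bench import ctrl
import numpy as np, cv2
np.set_printoptions(precision=4,suppress=True)
def shot(cam,fn):
    d=ctrl.read_camera(cam); cv2.imwrite('pics/'+fn,d['color'][:,:,::-1]); return d
def proj(d,P):
    R=np.array(d['orientation']);p=(np.atleast_2d(P)-np.array(d['xyz']))@R
    s=p[:,:2]/p[:,2:]; r2=(s**2).sum(1,keepdims=True); s=s*(1+d['k1']*r2)
    K=np.array(d['mtx']); return s@K[:2,:2].T+K[:2,2]
def ray(d,px):
    K=np.array(d['mtx']); u=(np.atleast_2d(px)-K[:2,2])@np.linalg.inv(K[:2,:2]).T
    s=u.copy()
    for _ in range(30): s=u/(1+d['k1']*(s**2).sum(1,keepdims=True))
    v=np.c_[s,np.ones(len(s))]; return v@np.array(d['orientation']).T
def atz(d,px,z):
    v=ray(d,px); o=np.array(d['xyz']); return o+v*((z-o[2])/v[:,2:])
E
python3 - <<'E'
from h import *
for c in ('top','side'):
    d=shot(c,c+'1.png'); print(c,d['xyz'],d['orientation'],d['k1'])
    for n in ('knob_grip','selector_lift','wax_tin_mid','mug_mid','gouge_mid','bowl_mid'):
        for m in ctrl.masks_of(c,n)[:2]:
            print(n,m['score'],m['bbox'])
print(ctrl.get_state())
E
```

```text
pics
top [0.3583 0.1569 1.0446] [[-0.0067 -0.991   0.1337]
 [-1.      0.0071  0.0026]
 [-0.0036 -0.1337 -0.991 ]] -0.1100101166588336
knob_grip 0.78 [390.5, 173.6, 438.9, 223.4]
selector_lift 0.95 [389.9, 175.5, 434.1, 225.3]
wax_tin_mid 0.89 [333.4, 200.8, 364.6, 230.0]
mug_mid 0.83 [214.2, 294.9, 263.4, 356.7]
gouge_mid 0.84 [317.9, 304.3, 475.1, 320.2]
bowl_mid 0.97 [165.4, 177.8, 227.3, 241.4]
side [ 0.4434 -0.6065  0.8205] [[ 0.9979 -0.0462  0.046 ]
 [-0.0648 -0.6358  0.7691]
 [-0.0063 -0.7705 -0.6375]] -0.002746984513061028
knob_grip 0.75 [340.9, 266.1, 392.4, 302.4]
selector_lift 0.86 [342.1, 262.9, 394.1, 304.3]
wax_tin_mid 0.8 [329.0, 229.3, 353.3, 259.4]
wax_tin_mid 0.29 [340.5, 264.3, 393.8, 301.1]
mug_mid 0.73 [218.9, 223.0, 276.1, 276.8]
gouge_mid 0.69 [246.3, 308.6, 269.5, 467.7]
bowl_mid 0.88 [323.4, 206.7, 379.0, 235.0]
{'clock': 0.7, 'q': array([ 0.9657,  0.2907, -0.1534,  1.1267, -0.    ,  1.4315]), 'joint_velocities': array([ 0.0018,  0.0001, -0.0002,  0.0009,  0.0012,  0.    ]), 'joint_efforts': array([  0.0011, -53.6906,  33.1603,   0.0017,  -0.0002,  -0.    ]), 'eef_pos': array([0.2358, 0.4691, 0.2313]), 'orientation': array([[-0.8935,  0.4492,  0.    ],
       [ 0.4492,  0.8935,  0.    ],
       [-0.    ,  0.    , -1.    ]]), 'contact_force': array([ 0.4678,  0.1793, -0.4847]), 'ft_torque': array([ 0.0011,  0.036 , -0.0055]), 'width': 1.0045645502680283}
```

View pics/top1.png

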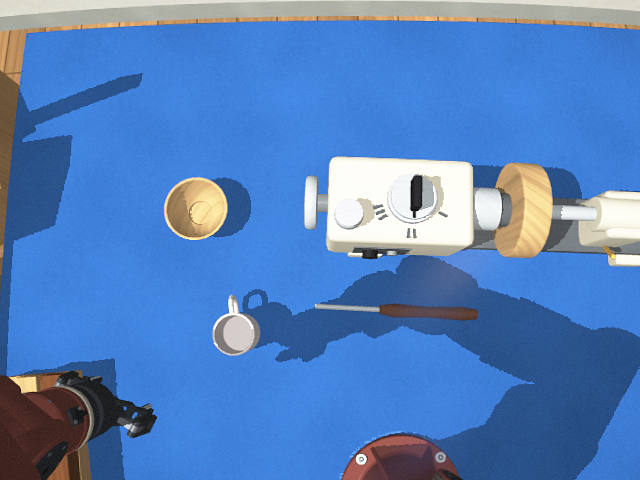

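View pics/side1.png

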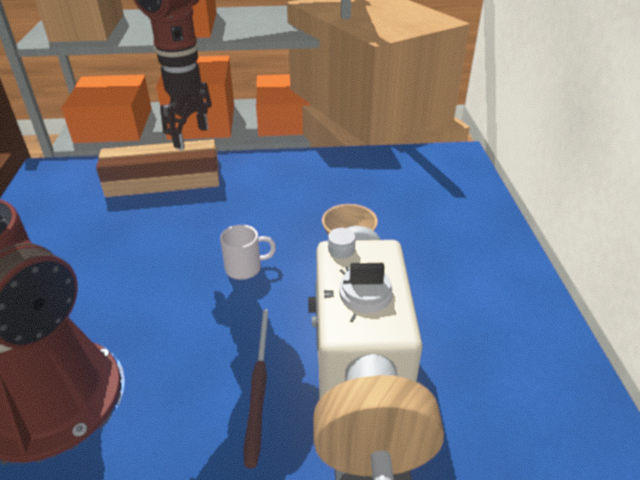

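```bash
python3 - <<'E'
import cv2
a=cv2.imread('pics/top1.png')[155:245,320:480]; b=cv2.imread('pics/side1.png')[220:330,300:440]
cv2.imwrite('pics/t1c.png',cv2.resize(a,None,fx=5,fy=5,interpolation=3))
cv2.imwrite('pics/s1c.png',cv2.resize(b,None,fx=5,fy=5,interpolation=3))
E
```

```text
(no output)
```

View pics/t1c.png

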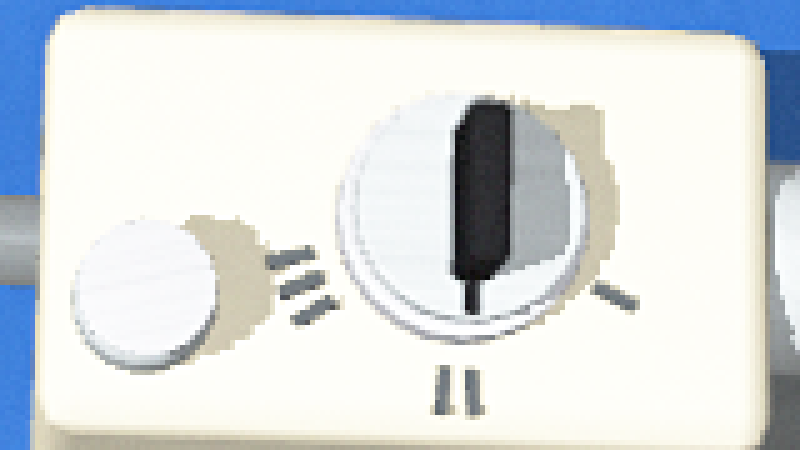

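View pics/s1c.png

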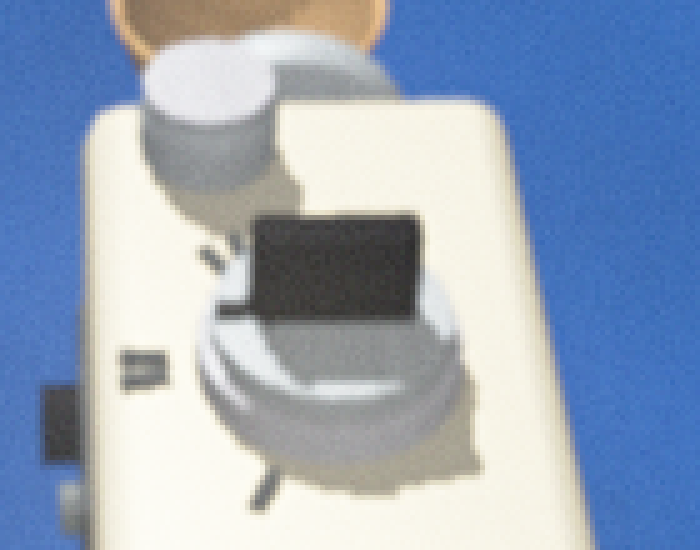

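The top view shows the knob near (412,198) with its pointer towards the two idle ticks at (411,233). The three wanted ticks are at (380,212), with the tin beside them at (348,213). Next I fit the knob's pose to the images.

```bash
python3 - <<'E'
from h import *
from scipy.optimize import minimize
D={c:ctrl.read_camera(c) for c in('top','side')}
roi={'top':(385,165,445,222),'side':(335,258,400,300)}
M={}
for c,d in D.items():
    g=d['color'].max(2); m=np.zeros(g.shape,np.uint8); x0,y0,x1,y1=roi[c]
    m[y0:y1,x0:x1]=(g[y0:y1,x0:x1]<75)
    m=cv2.morphologyEx(m,cv2.MORPH_OPEN,np.ones((3,3),np.uint8)); M[c]=m
    print(c,m.sum(),cv2.boundingRect(m))
B=np.array([[a,b,e] for a in(-.026,.026) for b in(-.007,.007) for e in(-.018,.018)])
def cost(p,cs=('top','side')):
    x,y,t=p[:3]; R=np.array([[np.cos(t),-np.sin(t),0],[np.sin(t),np.cos(t),0],[0,0,1]])
    s=0
    for c in cs:
        h=cv2.convexHull(proj(D[c],B@R.T+[x,y,.259]).astype(np.float32))
        S=8; x0,y0,x1,y1=roi[c]
        im=np.zeros(((y1-y0)*S,(x1-x0)*S),np.uint8)
        cv2.fillPoly(im,[np.round((h+.5-[x0,y0])*S).astype(np.int32)],255)
        a=cv2.resize(im,None,fx=1/S,fy=1/S,interpolation=cv2.INTER_AREA)/255
        s+=np.abs(a-M[c][y0:y1,x0:x1]).sum()
    return s
g=atz(D['top'],[[412,195]],.265)[0]; print(g)
for cs in (('top',),('side',),('top','side')):
    best=min((minimize(cost,[g[0],g[1],t],args=(cs,),method='Nelder-Mead',options=dict(initial_simplex=[[g[0]-.01,g[1],t-.1],[g[0]+.01,g[1],t],[g[0],g[1]+.01,t],[g[0],g[1]-.01,t+.1]])) for t in(-.2,-.05,.1)),key=lambda r:r.fun)
    print(cs,best.x,best.fun)
# headstock direction, ticks
t=D['top']
P=lambda px,z:atz(t,px,z)
def cc(x,y):return [320+x/5-.5,155+y/5-.5]
tk=P([cc(441,390),cc(474,392),cc(290,258),cc(301,285),cc(314,310),cc(614,296)],.215)
k=best.x[:2]
for q in tk: v=q[:2]-k; print(q, np.linalg.norm(v), 'cw from -x', np.arctan2(v[1],-v[0]))
e=P([cc(100,432),cc(700,447),cc(100,14),cc(700,38)],.215); print(e)
print('tin',P([[348.5,213]],.247))
E
```

```text
top 363 (411, 176, 11, 35)
side 561 (351, 264, 32, 19)
[0.5508 0.0106 0.265 ]
('top',) [ 0.5556  0.0035 -0.0981] 89.98823529411766
('side',) [ 0.5527 -0.0001 -0.1648] 273.3529411764706
('top', 'side') [ 0.5547  0.003  -0.0937] 371.1137254901961
[0.4992 0.0106 0.215 ] 0.055959339786067236 cw from -x 0.136681198622398
[ 0.4985 -0.0004  0.215 ] 0.056278558555661114 cw from -x -0.060327723375669204
[0.5443 0.0599 0.215 ] 0.05783025029677496 cw from -x 1.3903289781102728
[0.5351 0.0564 0.215 ] 0.056920601545065584 cw from -x 1.2190206135332056
[0.5265 0.0523 0.215 ] 0.05676633119855905 cw from -x 1.0521334538481981
[ 0.5309 -0.0489  0.215 ] 0.05703666693993485 cw from -x -1.1398400106617406
[[ 0.4859  0.1241  0.215 ]
 [ 0.4795 -0.0757  0.215 ]
 [ 0.6294  0.1223  0.215 ]
 [ 0.6207 -0.0828  0.215 ]]
tin [[0.5261 0.1104 0.247 ]]
```

```bash
cat > ov.py <<'E'
from h import *
import sys
x,y,t,lift,tag=[float(v) for v in sys.argv[1:5]]+[sys.argv[5]]
R=np.array([[np.cos(t),-np.sin(t),0],[np.sin(t),np.cos(t),0],[0,0,1]])
B=np.array([[a,b,e] for e in(-.018,.018) for a,b in((-.026,-.007),(.026,-.007),(.026,.007),(-.026,.007))])@R.T+[x,y,.259+lift]
th=np.linspace(0,2*np.pi,60)
C=lambda r,z:np.c_[x+r*np.cos(th),y+r*np.sin(th),0*th+z]
for c,(x0,y0,w,h) in {'top':(370,155,80,75),'side':(320,240,90,80)}.items():
    d=ctrl.read_camera(c); S=8
    im=cv2.resize(d['color'][y0:y0+h,x0:x0+w,::-1],None,fx=S,fy=S,interpolation=cv2.INTER_NEAREST)
    f=lambda P:np.round((proj(d,P)+.5-[x0,y0])*S).astype(np.int32)
    for z in (0,4): cv2.polylines(im,[f(B)[z:z+4]],True,(0,0,255) if z else (0,255,255),1)
    cv2.polylines(im,[f(C(.038,.2395+lift))],True,(0,200,0),1)
    cv2.polylines(im,[f(C(.042,.229))],True,(255,0,0),1)
    cv2.imwrite(f'pics/ov_{c}_{tag}.png',im)
E
python3 ov.py .5556 .0035 -.04 0 a
```

```text
(no output)
```

View pics/ov_top_a.png

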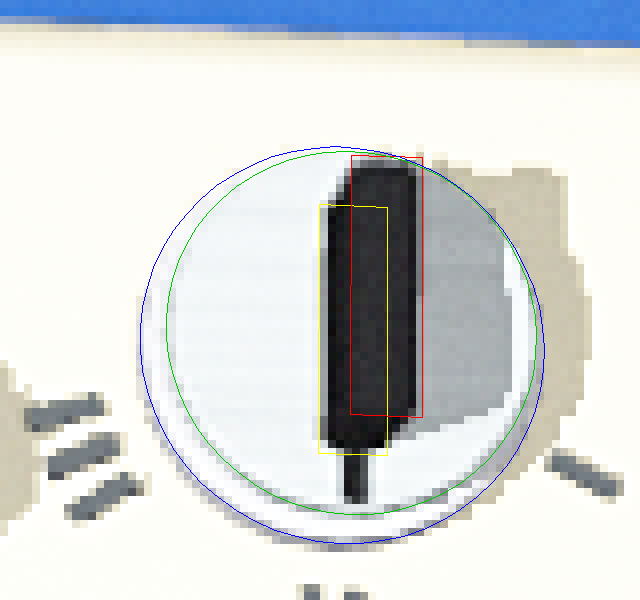

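View pics/ov_side_a.png

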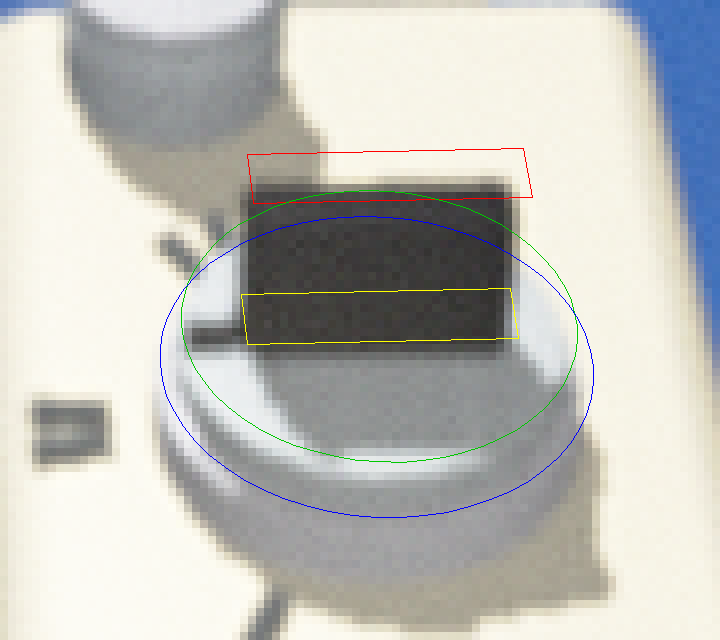

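```bash
python3 -m inch '1 0 0 -.18 0 0 -.0226;1 0 0 -.18 0 0 -.0226;1 0 0 -.18 0 0 -.0226;1 -.18 -.24 0 0 0 0;1 -.18 -.24 0 0 0 0;1 -.18 -.24 0 0 0 0;1 -.18 -.24 0 0 0 0;1 -.18 -.24 0 0 0 0;1 -.18 -.24 0 0 0 0;1 -.18 -.24 0 0 0 0;1 -.18 -.24 0 0 0 0;1 0 0 0 0 0 0' 60; cat > st.py <<'E'
from h import *
s=ctrl.get_state(); o=s['orientation']
print('t',round(s['clock'],2),'pos',s['eef_pos'],'yawx',np.arctan2(o[1,0],o[0,0]),'zt',o[:,2],'F',s['contact_force'],'M',s['ft_torque'],'w',s['width'],'q6',s['q'][5])
import sys
if len(sys.argv)>1:
    t=np.array([float(v) for v in sys.argv[1:4]]); print('tool delta/0.15',o.T@(t-s['eef_pos'])/.15)
E
python3 st.py .5545 .0025 .290
```

```text
clock: 2.1
eef_pos: [0.4427, 0.1689, 0.3121]
orientation: [[-0.999, 0.045, 0.001], [0.045, 0.999, -0.001], [-0.001, -0.001, -1.0]]
contact_force: [0.5, -0.4, 0.2]
width: 1.003
t 2.1 pos [0.4427 0.1689 0.3121] yawx 3.096547236503142 zt [ 0.0009 -0.0012 -1.    ] F [ 0.5418 -0.3645  0.2463] M [ 0.0217 -0.0176 -0.0249] w 1.0034329316147959 q6 0.2558781513620692
tool delta/0.15 [-0.7943 -1.0742  0.1493]
```

```bash
python3 -m inch '0 -.2 -.27 0 0 0 0;0 -.2 -.27 0 0 0 0;0 -.2 -.27 0 0 0 0;0 -.194 -.264 0 0 0 0;0 0 0 .1 0 0 0;0 0 0 0 0 0 0' ; python3 st.py .5545 .0025 .247; python3 ov.py .5545 .0025 -.04 0 b
```

```text
clock: 2.7
eef_pos: [0.5515, 0.0075, 0.2954]
orientation: [[-0.999, 0.042, -0.003], [0.042, 0.999, 0.001], [0.003, 0.001, -1.0]]
contact_force: [-0.6, -0.2, -0.0]
width: 0.498
t 2.7 pos [0.5515 0.0075 0.2954] yawx 3.1000076160353998 zt [-0.0034  0.0007 -1.    ] F [-0.5941 -0.2035 -0.0232] M [0.0516 0.0619 0.0027] w 0.4983205575399688 q6 -0.07755835606481486
tool delta/0.15 [-0.0226 -0.0326  0.3225]
```

View pics/ov_side_b.png

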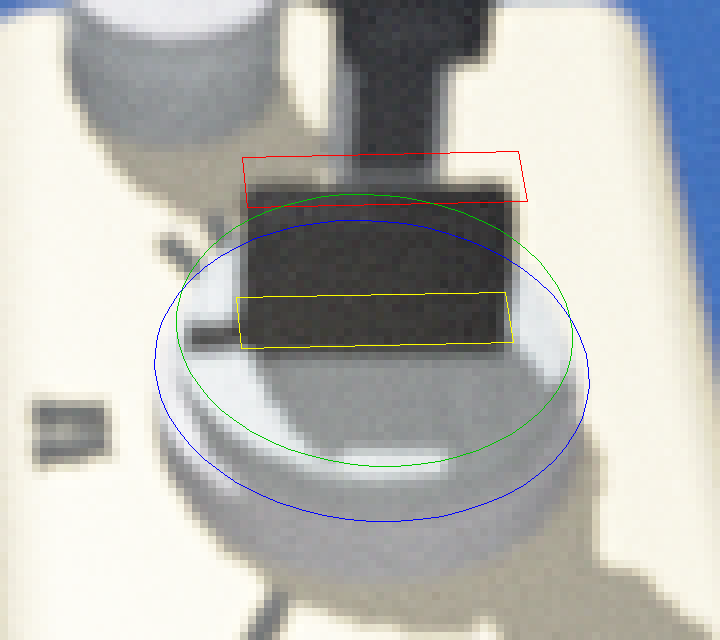

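View pics/ov_top_b.png

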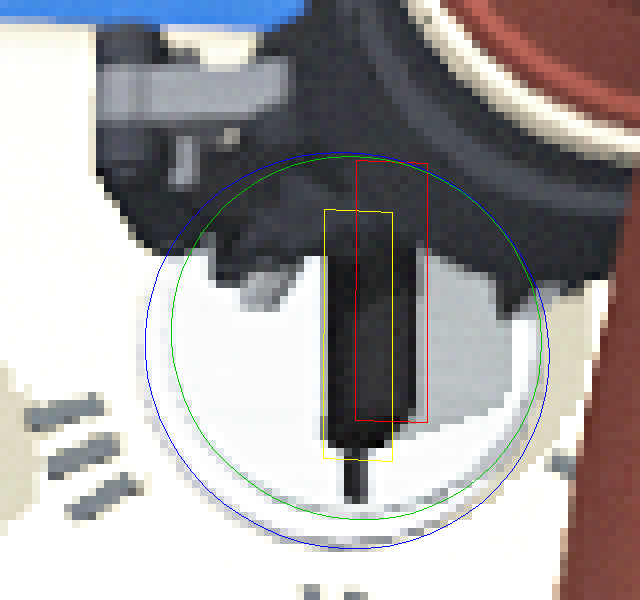

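```bash
python3 -m inch '0 -.021 -.032 .1 0 0 0;0 0 0 .1 0 0 0;0 0 0 .1 0 0 0;0 0 0 0 0 0 0;0 0 0 0 0 0 0' ; python3 st.py .5545 .0025 .247; python3 ov.py .5545 .0025 -.04 0 c
```

```text
clock: 3.3
eef_pos: [0.5549, 0.004, 0.2533]
orientation: [[-0.999, 0.038, 0.001], [0.038, 0.999, 0.0], [-0.001, 0.0, -1.0]]
contact_force: [-0.4, 0.9, 0.5]
width: 0.501
t 3.3 pos [0.5549 0.004  0.2533] yawx 3.103157479368152 zt [ 0.0007  0.     -1.    ] F [-0.4223  0.9264  0.4973] M [0.0307 0.0218 0.0248] w 0.5011794822213879 q6 -0.08615093441097357
tool delta/0.15 [ 0.0025 -0.0101  0.0423]
```

View pics/ov_side_c.png

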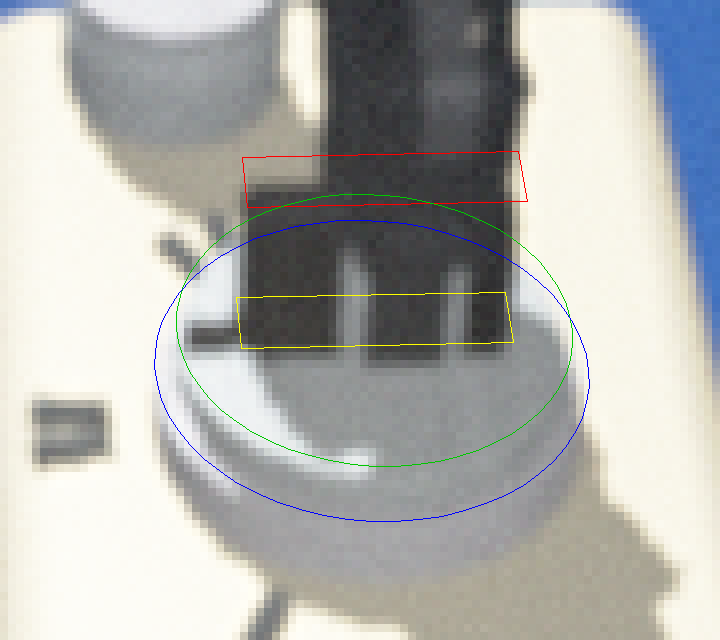

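View pics/ov_top_c.png

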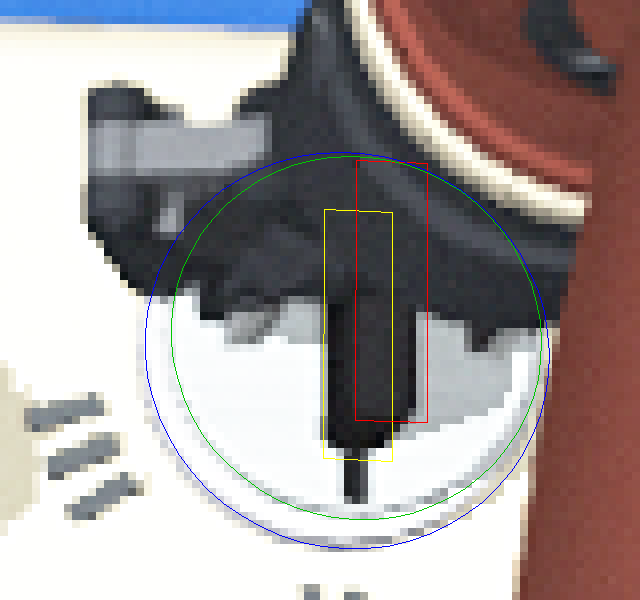

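```bash
python3 - <<'E'
from h import *
for c,o in(('side',(320,240)),('top',(370,155))):
    d=ctrl.read_camera(c)
    print(c,(proj(d,[[.5549,-.020,.262],[.5549,-.0045,.259],[.5549,.0115,.259],[.5549,.004,.259],[.5549,.004,.229]])+.5-o)*8)
E
```

```text
side [[398.0399 319.8693]
 [385.8623 275.0918]
 [374.5295 218.3885]
 [379.8001 244.7596]
 [371.867  359.1221]]
top [[489.3428 307.0331]
 [409.0783 310.8809]
 [329.3335 311.089 ]
 [366.7384 310.9864]
 [339.9882 346.4809]]
```

```bash
python3 -m inch '0 .007 -.007 .04 0 0 0;-.5 0 0 0 0 0 0;-.5 0 0 0 0 0 0;-.5 0 0 0 0 0 0' 20; python3 st.py .5538 .003 .247;  python3 -m inch '-.62 0 0 0 0 0 0;-.62 0 0 0 0 0 0';python3 st.py .5538 .003 .247; python3 -m inch '-.75 0 0 0 0 0 0;-.75 0 0 0 0 0 0';python3 st.py .5538 .003 .247
```

```text
clock: 3.9
eef_pos: [0.5539, 0.002, 0.2463]
orientation: [[-0.999, 0.04, -0.0], [0.04, 0.999, -0.0], [0.0, -0.0, -1.0]]
contact_force: [0.5, 0.5, -0.3]
width: 0.25
t 3.9 pos [0.5539 0.002  0.2463] yawx 3.1016663134456777 zt [-0. -0. -1.] F [ 0.4781  0.5246 -0.2987] M [-0.0064 -0.035   0.0127] w 0.24961871117450365 q6 -0.08848843042689888
tool delta/0.15 [ 0.0013  0.0068 -0.0045]
clock: 4.1
eef_pos: [0.554, 0.0021, 0.2464]
orientation: [[-0.999, 0.04, 0.0], [0.04, 0.999, -0.0], [-0.0, -0.0, -1.0]]
contact_force: [0.5, -0.1, -0.0]
width: 0.187
t 4.1 pos [0.554  0.0021 0.2464] yawx 3.1017796136828713 zt [ 0.0001 -0.     -1.    ] F [ 0.4604 -0.1174 -0.0079] M [-0.0438 -0.02    0.0283] w 0.18699488380245294 q6 -0.08843416547564197
tool delta/0.15 [ 0.0017  0.0062 -0.0043]
clock: 4.3
eef_pos: [0.554, 0.0025, 0.2465]
orientation: [[-0.999, 0.04, 0.0], [0.04, 0.999, 0.001], [-0.0, 0.001, -1.0]]
contact_force: [-0.4, 3.9, 2.2]
width: 0.157
t 4.3 pos [0.554  0.0025 0.2465] yawx 3.1020797588816458 zt [ 0.0003  0.0007 -1.    ] F [-0.3702  3.8847  2.214 ] M [ 0.6338  0.0776 -0.0151] w 0.156806732811479 q6 -0.08845586670771032
tool delta/0.15 [ 0.0016  0.0036 -0.0035]
```

```bash
python3 -m inch '-.9 0 .004 0 0 0 0;-.9 0 0 0 0 0 0;-.9 0 0 0 0 0 0' 50; python3 st.py
```

```text
clock: 4.6
eef_pos: [0.554, 0.0025, 0.2465]
orientation: [[-0.999, 0.04, 0.0], [0.04, 0.999, -0.0], [-0.0, -0.0, -1.0]]
contact_force: [-0.9, 0.7, 4.4]
width: 0.156
t 4.6 pos [0.554  0.0025 0.2465] yawx 3.10170628494113 zt [ 0.0003 -0.0003 -1.    ] F [-0.8661  0.7239  4.4258] M [0.0664 0.2161 0.0121] w 0.15552162510828166 q6 -0.08739101033813212
```

```bash
python3 -m inch '-.9 0 0 -.02 0 0 0;-.9 0 0 -.02 0 0 0;-.9 0 0 -.02 0 0 0;-.9 0 0 -.02 0 0 0;-.9 0 0 0 0 0 0'; python3 st.py;  python3 ov.py .554 .0025 -.04 .012 d
```

```text
clock: 5.1
eef_pos: [0.5539, 0.0025, 0.2583]
orientation: [[-0.999, 0.04, -0.0], [0.04, 0.999, -0.0], [0.0, -0.0, -1.0]]
contact_force: [2.9, -0.4, -12.1]
width: 0.156
t 5.1 pos [0.5539 0.0025 0.2583] yawx 3.1017548625274998 zt [-0.0004 -0.0002 -1.    ] F [  2.9401  -0.3736 -12.0733] M [-0.3181 -0.8393 -0.0458] w 0.15628546064684595 q6 -0.08742818463096298
```

View pics/ov_side_d.png

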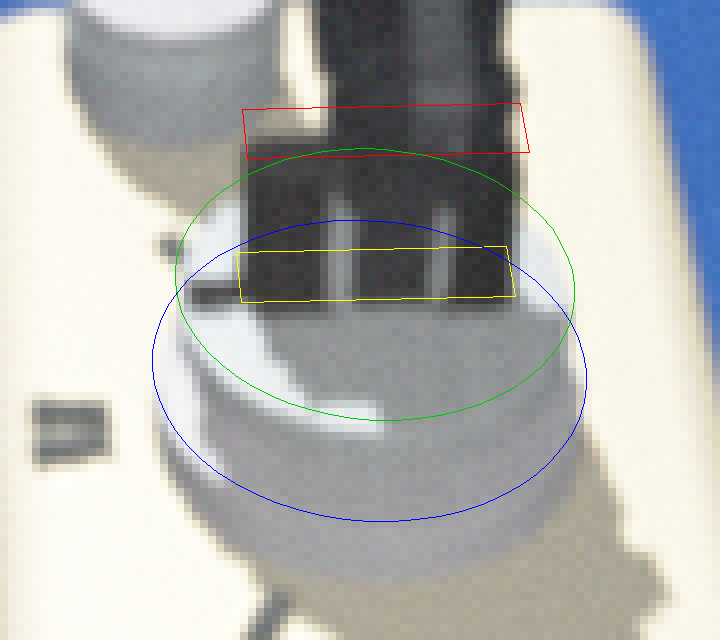

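```bash
python3 -m inch '-.9 0 0 0 0 0 .018;-.9 0 0 0 0 0 .018;-.9 0 0 0 0 0 0'; python3 st.py
```

```text
clock: 5.5
eef_pos: [0.5539, 0.0024, 0.2581]
orientation: [[-0.964, 0.265, -0.0], [0.265, 0.964, -0.0], [0.0, -0.0, -1.0]]
contact_force: [3.1, -3.1, -11.9]
width: 0.155
t 5.5 pos [0.5539 0.0024 0.2581] yawx 2.8737657878597993 zt [-0.0004 -0.0004 -1.    ] F [  3.1062  -3.1363 -11.9272] M [-0.6129 -0.8295 -0.0518] w 0.15453250434679025 q6 0.1404828629346203
```

```bash
python3 -m inch '-.9 0 -.0015 0 0 0 .021;-.9 0 -.0015 0 0 0 .021;-.9 0 -.0015 0 0 0 .021;-.9 0 -.0015 0 0 0 .021;-.9 0 0 0 0 0 0'; python3 st.py;  python3 ov.py .553 .0025 -.79 .012 e
```

```text
clock: 6.0
eef_pos: [0.5537, 0.0021, 0.2582]
orientation: [[-0.702, 0.712, 0.0], [0.712, 0.702, 0.001], [0.0, 0.0, -1.0]]
contact_force: [4.5, 0.1, -12.6]
width: 0.149
t 6.0 pos [0.5537 0.0021 0.2582] yawx 2.348996202161691 zt [ 0.0001  0.0006 -1.    ] F [  4.4561   0.1393 -12.5874] M [ 0.1235 -1.0128  0.0066] w 0.14918902239919354 q6 0.6640347537577763
```

View pics/ov_side_e.png

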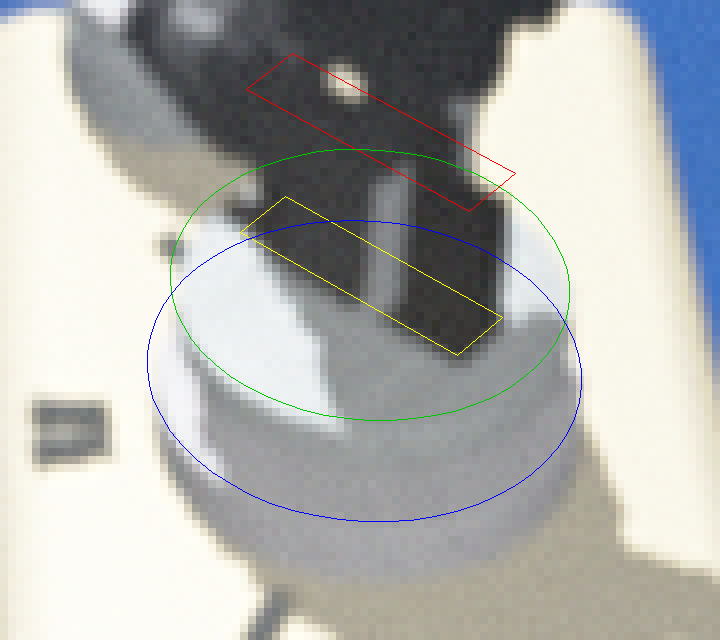

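View pics/ov_top_e.png

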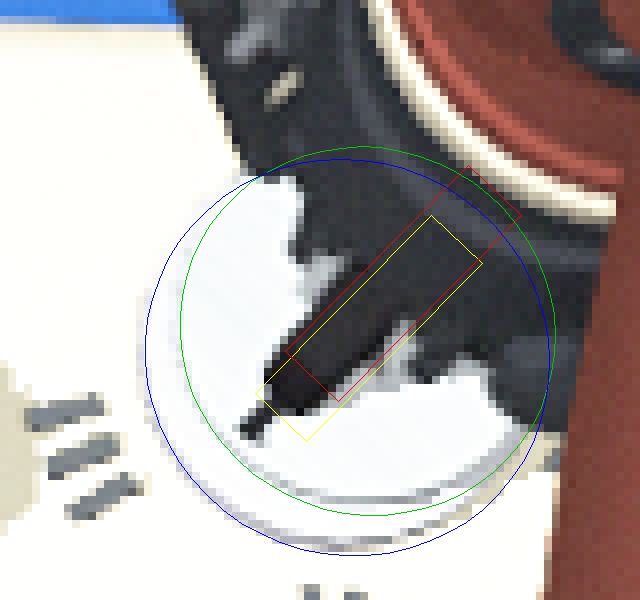

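```bash
python3 -m inch '-.9 0 0 .012 0 0 0;-.9 0 0 .011 0 0 0;-.9 0 0 0 0 0 0';python3 st.py; python3 -m inch '-.66 0 0 0 0 0 0;-.66 0 0 0 0 0 0;-.66 .006 0 0 0 0 0;-.66 0 0 0 0 0 0' 20; python3 st.py;  python3 ov.py .553 .0025 -.79 .007 f
```

```text
clock: 6.4
eef_pos: [0.5537, 0.0021, 0.2547]
orientation: [[-0.703, 0.712, 0.0], [0.712, 0.703, 0.0], [0.0, 0.0, -1.0]]
contact_force: [5.0, 2.7, -11.2]
width: 0.159
t 6.4 pos [0.5537 0.0021 0.2547] yawx 2.349716185253727 zt [ 0.0002  0.0005 -1.    ] F [  4.9786   2.6796 -11.2069] M [ 0.3584 -1.0944  0.0618] w 0.1594752769235747 q6 0.6633339925096575
clock: 6.8
eef_pos: [0.5532, 0.0024, 0.2555]
orientation: [[-0.701, 0.713, 0.001], [0.713, 0.701, -0.0], [-0.001, 0.001, -1.0]]
contact_force: [1.7, 0.7, 2.3]
width: 0.169
t 6.8 pos [0.5532 0.0024 0.2555] yawx 2.3480707541187362 zt [ 0.0012 -0.0004 -1.    ] F [1.6827 0.7191 2.3438] M [ 0.1783 -0.3587  0.0593] w 0.1694680463850115 q6 0.6658561015848513
```

View pics/ov_side_f.png

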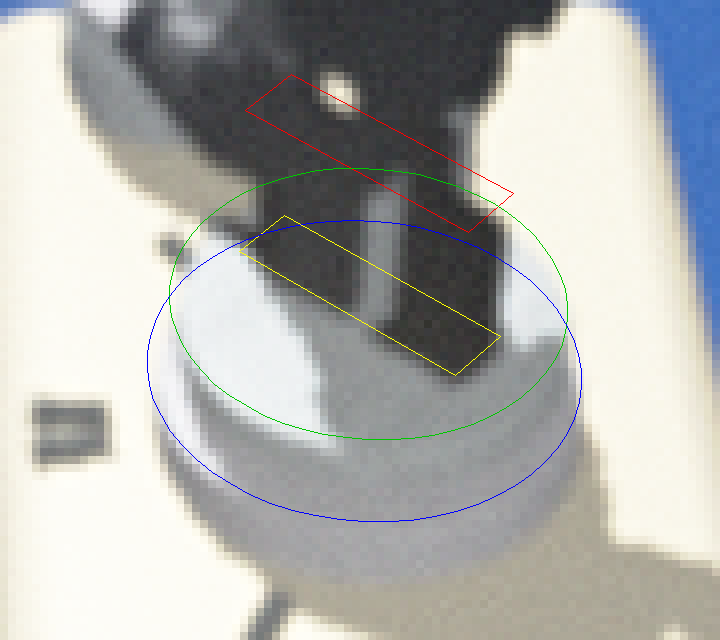

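```bash
cat > m.py <<'E'
from h import *
import sys
d=ctrl.read_camera('side'); cv2.imwrite('pics/m_%s.png'%sys.argv[1],cv2.resize(d['color'][240:320,320:410,::-1],None,fx=8,fy=8,interpolation=0))
g=d['color'].astype(float).max(2)[255:305,335:392]
# per column lowest edge position by counting dark below
low=[]
for c in range(g.shape[1]):
    col=g[:,c]; i=np.where(col<80)[0]
    if len(i)==0: continue
    i=i[-1]
    if i+1<len(col): low.append((255+i+(100-col[i])/max(col[i+1]-col[i],1),335+c))
low.sort(); s=ctrl.get_state();o=s['orientation']
print('LOW',np.array(low[-4:]).round(2).tolist(),'turn',round(3.1016-np.arctan2(o[1,0],o[0,0]),3),'F',s['contact_force'],'M',s['ft_torque'],'pos',s['eef_pos'],'w',round(s['width'],3),'t',round(s['clock'],2))
E
python3 m.py 0
python3 -m inch '-.65 0 0 0 0 0 .003;-.65 0 0 0 0 0 .003' >/dev/null; python3 m.py 1
python3 -m inch '-.65 0 0 0 0 0 .003;-.65 0 0 0 0 0 .003' >/dev/null; python3 m.py 2
```

```text
LOW [[286.87, 375.0], [286.97, 377.0], [287.11, 378.0], [287.15, 376.0]] turn 0.754 F [2.0674 1.4285 0.8609] M [ 0.204  -0.3312  0.0306] pos [0.5531 0.0025 0.2553] w 0.173 t 6.95
LOW [[286.8, 378.0], [287.03, 376.0], [287.03, 377.0], [287.2, 375.0]] turn 0.794 F [1.061  2.1794 2.3673] M [ 0.4875 -0.2946  0.0369] pos [0.553  0.0027 0.255 ] w 0.173 t 7.2
LOW [[286.73, 378.0], [286.86, 375.0], [287.07, 376.0], [287.09, 377.0]] turn 0.831 F [1.4044 3.768  2.4156] M [ 0.7456 -0.287   0.1792] pos [0.553  0.0028 0.2549] w 0.174 t 7.45
```

```bash
python3 -c "
import cv2,numpy as np
a=[cv2.imread(f'pics/m_{i}.png')[:, 80:640] for i in (0,2)]
cv2.imwrite('pics/cmp1.png',cv2.resize(np.hstack(a),(800,457)))"
```

```text
(no output)
```

View pics/cmp1.png

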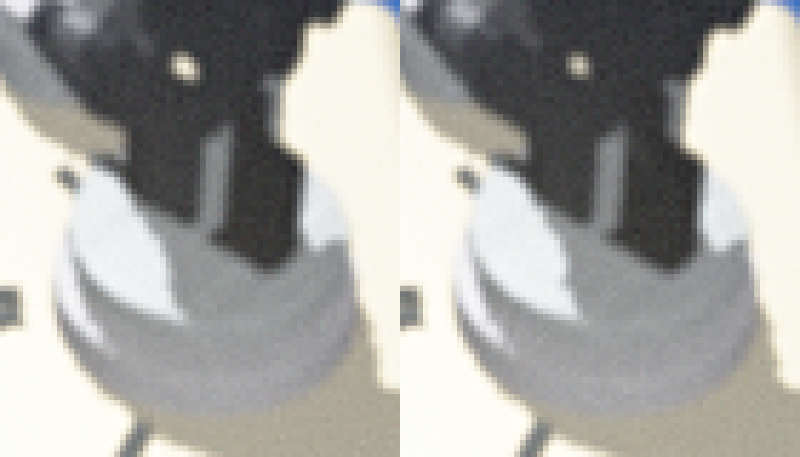

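```bash
python3 -m inch '-.65 0 0 0 0 0 .002;-.65 0 0 0 0 0 0' >/dev/null; python3 m.py 3
python3 -m inch '-.65 0 0 0 0 0 .002;-.65 0 0 0 0 0 0' >/dev/null; python3 m.py 4
```

```text
LOW [[286.75, 378.0], [286.93, 375.0], [287.24, 377.0], [287.4, 376.0]] turn 0.842 F [1.5276 4.0841 2.7027] M [ 1.0175 -0.4291  0.1433] pos [0.553  0.0027 0.2549] w 0.176 t 7.7
LOW [[287.0, 374.0], [287.24, 375.0], [287.73, 376.0], [287.8, 377.0]] turn 0.854 F [2.0256 4.0494 2.715 ] M [ 0.9685 -0.4396  0.0766] pos [0.553  0.0027 0.2549] w 0.173 t 7.95
```

```bash
for i in 5; do python3 -m inch '-.65 0 0 0 0 0 .003;-.65 0 0 0 0 0 0' >/dev/null; python3 m.py 5; done
python3 -m inch '-.65 0 0 0 0 0 .003;-.65 0 0 0 0 0 0' >/dev/null; python3 m.py 6
python3 -m inch '-.65 0 0 0 0 0 .003;-.65 0 0 0 0 0 0' >/dev/null; python3 m.py 7
```

```text
LOW [[286.81, 374.0], [287.17, 375.0], [287.17, 377.0], [287.61, 376.0]] turn 0.873 F [1.5165 5.29   1.9883] M [ 1.0008 -0.4448  0.1871] pos [0.553  0.0027 0.2549] w 0.172 t 8.2
LOW [[287.04, 374.0], [287.31, 377.0], [287.61, 375.0], [287.64, 376.0]] turn 0.892 F [1.3629 5.1344 2.7749] M [ 0.9675 -0.3953  0.1574] pos [0.553  0.0027 0.2549] w 0.171 t 8.45
LOW [[287.54, 374.0], [287.64, 375.0], [287.72, 377.0], [287.95, 376.0]] turn 0.911 F [2.7133 3.8885 1.8956] M [ 1.021  -0.4597  0.1542] pos [0.553  0.0027 0.2549] w 0.179 t 8.7
```

```bash
python3 -m inch '-.65 0 0 0 0 0 -.006;-.65 0 0 0 0 0 0' >/dev/null; python3 m.py 8
python3 -m inch '-.65 0 0 0 0 0 .006;-.65 0 0 0 0 0 .006;-.65 0 0 0 0 0 -.006;-.65 0 0 0 0 0 0' >/dev/null; python3 m.py 9
```

```text
LOW [[287.32, 377.0], [287.59, 375.0], [287.62, 376.0], [287.78, 374.0]] turn 0.874 F [2.4139 2.7367 1.7577] M [ 0.6955 -0.4374  0.0645] pos [0.553  0.0024 0.2549] w 0.175 t 8.95
LOW [[287.62, 377.0], [287.69, 376.0], [287.97, 374.0], [288.0, 375.0]] turn 0.912 F [1.9917 3.7818 1.4081] M [ 0.6084 -0.4672  0.0696] pos [0.5529 0.0024 0.2548] w 0.174 t 9.4
```

```bash
python3 -m inch '-.64 0 .003 0 0 0 0;-.64 0 0 0 0 0 0' >/dev/null; python3 m.py 10
python3 -m inch '-.64 0 0 0 0 0 .006;-.64 0 0 0 0 0 .006;-.64 0 0 0 0 0 -.006;-.64 0 0 0 0 0 0' >/dev/null; python3 m.py 11
python3 -m inch '-.64 0 0 0 0 0 .006;-.64 0 0 0 0 0 .006;-.64 0 0 0 0 0 -.006;-.64 0 0 0 0 0 0' >/dev/null; python3 m.py 12
```

```text
LOW [[287.52, 373.0], [287.66, 376.0], [287.88, 374.0], [288.0, 375.0]] turn 0.912 F [-0.9375  0.2793 -0.2303] M [0.0114 0.0731 0.0205] pos [0.5529 0.0024 0.2546] w 0.181 t 9.65
LOW [[287.32, 373.0], [287.79, 376.0], [287.97, 374.0], [288.07, 375.0]] turn 0.95 F [1.1172 0.1666 0.4712] M [ 0.028  -0.0577  0.0476] pos [0.553  0.0026 0.2547] w 0.182 t 10.1
LOW [[288.21, 376.0], [288.3, 373.0], [288.66, 375.0], [288.68, 374.0]] turn 0.988 F [ 0.0307  0.3042 -0.8671] M [-0.0075  0.0119  0.0172] pos [0.5531 0.0026 0.2548] w 0.177 t 10.55
```

```bash

python3 -m inch '-.64 0 0 0 0 0 .006;-.64 0 0 0 0 0 .006;-.64 0 0 0 0 0 -.006;-.64 0 0 0 0 0 0' >/dev/null; python3 m.py 13
python3 -m inch '-.64 0 0 0 0 0 .006;-.64 0 0 0 0 0 .006;-.64 0 0 0 0 0 -.006;-.64 0 0 0 0 0 0' >/dev/null; python3 m.py 14
python3 -c "
import cv2,numpy as np
a=[cv2.imread(f'pics/m_{i}.png')[:, 80:640] for i in (0,14)]
cv2.imwrite('pics/cmp2.png',cv2.resize(np.hstack(a),(800,457)))"
```

```text
LOW [[291.0, 372.0], [291.06, 376.0], [291.52, 373.0], [292.2, 374.0]] turn 1.025 F [-0.0968  0.12   -0.4468] M [ 0.0117 -0.0476  0.0105] pos [0.5532 0.0027 0.2548] w 0.182 t 11.0
LOW [[291.0, 375.0], [291.48, 372.0], [291.76, 373.0], [291.89, 374.0]] turn 1.063 F [-0.2171  1.0708  0.0585] M [-0.0558 -0.0179 -0.0062] pos [0.5532 0.0027 0.2548] w 0.182 t 11.45
```

View pics/cmp2.png

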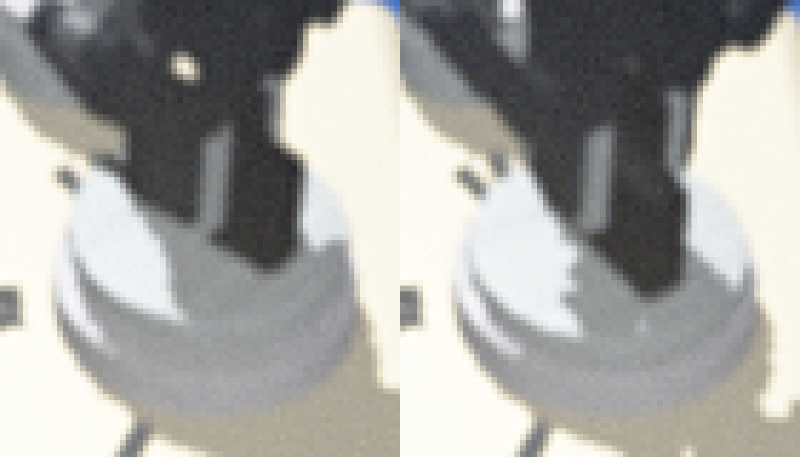

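The knob visibly dropped between turn 0.988 and 1.025: its lower corner jumped from row 288.5 to 292. The wrist forces are near zero. Now I release it and retreat straight up.

```bash

python3 -m inch '-.4 0 0 0 0 0 0;-.1 0 0 0 0 0 0;0 0 0 0 0 0 0;0 0 0 0 0 0 0' >/dev/null; python3 m.py 15
python3 -m inch '0 0 0 -.1 0 0 0;0 0 0 -.2 0 0 0;0 0 0 -.3 0 0 0;0 0 0 -.3 0 0 0;0 0 0 0 0 0 0;0 0 0 0 0 0 0' >/dev/null; python3 m.py 16; python3 ov.py .553 .0025 -1.04 0 g
```

```text
LOW [[291.58, 373.0], [291.68, 374.0], [291.8, 372.0], [296.0, 378.0]] turn 1.062 F [ 0.4339 -0.4704  0.6481] M [-0.0435 -0.006  -0.0223] pos [0.5533 0.0028 0.2549] w 0.501 t 11.9
LOW [[291.23, 376.0], [291.54, 374.0], [291.67, 372.0], [291.94, 373.0]] turn 1.062 F [-0.2024 -0.5495  0.5025] M [-0.0519  0.0708 -0.0525] pos [0.5533 0.0027 0.3894] w 0.497 t 12.55
```

View pics/ov_side_g.png

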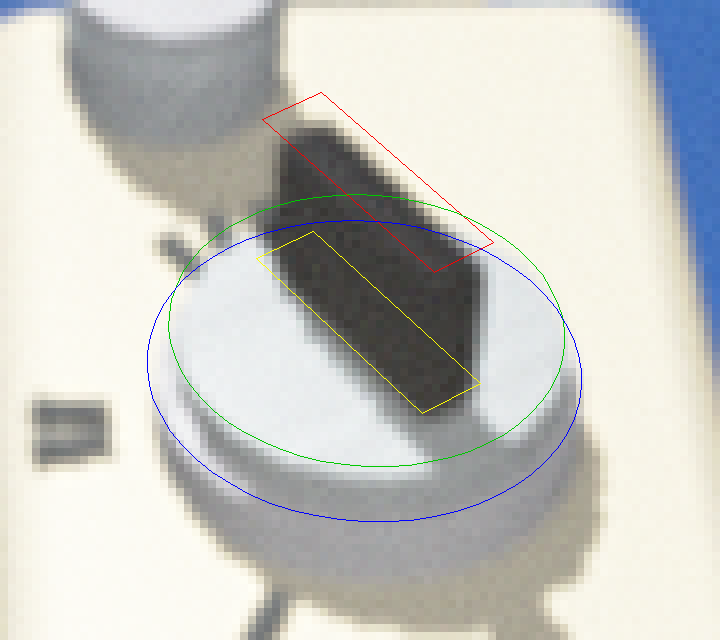

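View pics/ov_top_g.png

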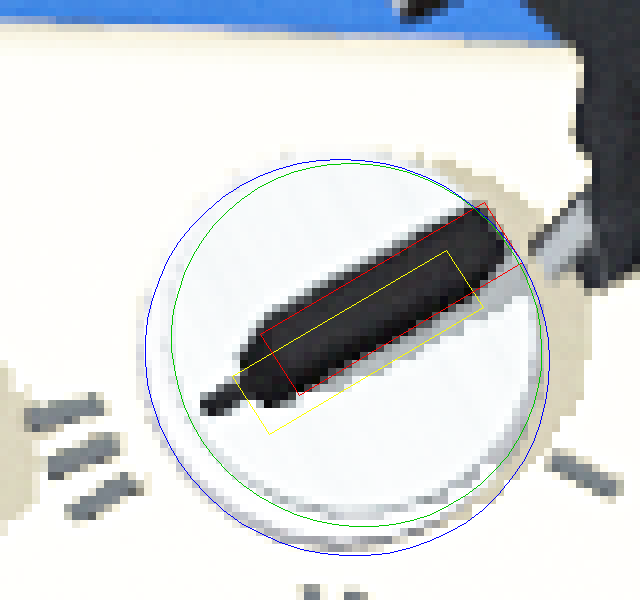

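```bash
python3 - <<'E'
from h import *
d=shot('side','side2.png'); a=cv2.imread('pics/side1.png').astype(np.float32); b=cv2.imread('pics/side2.png').astype(np.float32)
n=cv2.imread('pics/m_0.png')
# skirt right rim silhouette + left rim columns
for nm,(x0,y0,x1,y1) in {'leftrim':(341,288,360,308),'rightrim':(384,284,395,296),'tin':(325,228,357,262)}.items():
    best=[]
    for dy in range(-5,6):
        best.append(np.abs(a[y0:y1,x0:x1]-b[y0+dy:y1+dy,x0:x1]).mean())
    print(nm,np.round(best,1))
c=n[::8,::8][:80,:90].astype(np.float32)
x0,y0,x1,y1=341,288,360,308
print('lift7 vs home',np.round([np.abs(a[y0:y1,x0:x1]-c[y0-240+dy:y1-240+dy,x0-320:x1-320]).mean() for dy in range(-5,6)],1))
t=shot('top','top2.png')
for cam in('top','side'):
    for k in('wax_tin_mid','mug_mid','gouge_mid','bowl_mid'): print(cam,k,[m['bbox'] for m in ctrl.masks_of(cam,k)[:1]])
ims=[cv2.imread('pics/%s.png'%s)[240:320,320:410] for s in('side1','side2')]
cv2.imwrite('pics/cmp3.png',cv2.resize(np.hstack(ims),None,fx=4.4,fy=4.4))
E
```

```text
leftrim [45.6 41.7 36.3 28.9 20.5 12.8 19.3 27.8 35.5 41.2 45. ]
rightrim [49.6 46.9 43.4 39.2 33.5 27.2 25.9 25.6 25.7 26.6 27.5]
tin [32.5 26.8 20.8 14.6  8.2  3.3  8.1 13.  17.6 21.9 26.2]
lift7 vs home [34.8 29.3 23.5 22.4 22.1 22.9 28.4 34.1 38.7 41.9 43.2]
top wax_tin_mid [[334.8, 201.7, 364.9, 229.9]]
top mug_mid [[213.5, 294.7, 259.7, 356.6]]
top gouge_mid [[315.3, 303.9, 444.1, 319.4]]
top bowl_mid []
side wax_tin_mid [[328.9, 230.9, 354.8, 258.0]]
side mug_mid [[220.6, 225.5, 277.1, 277.9]]
side gouge_mid [[245.0, 310.9, 267.0, 471.7]]
side bowl_mid [[320.7, 205.2, 376.5, 236.1]]
```

View pics/cmp3.png

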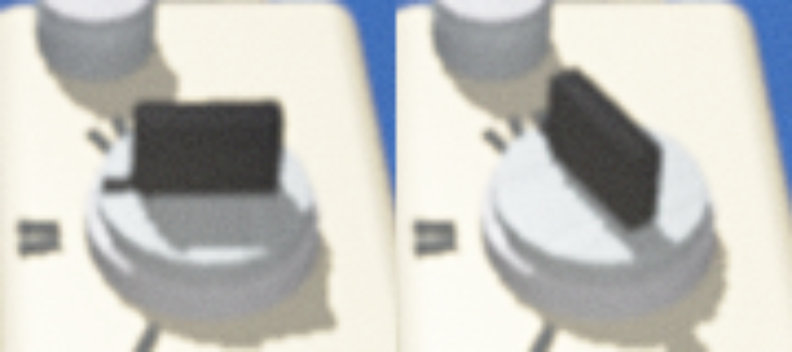

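View pics/side2.png

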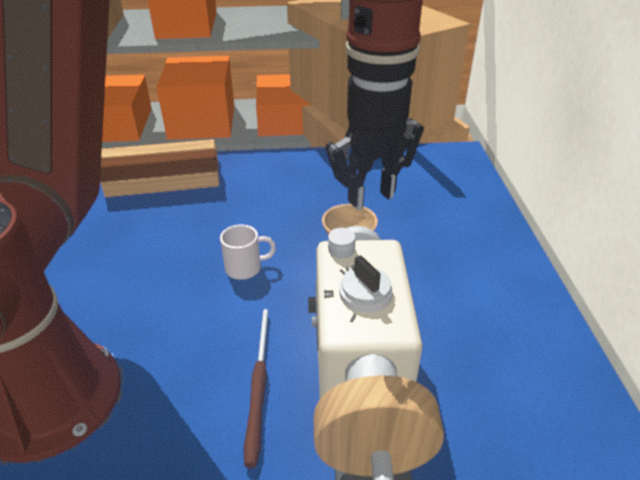

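The before/after side crops show the skirt rim at the same height as at the start (best match at zero shift), so the knob is fully home. The tin, mug, gouge and bowl are where they were, and the arm is clear.

```bash
python3 -c "
from bench import ctrl
print(ctrl.hand_in(), ctrl.get_state()['clock'])"
```

```text
the job is handed in; nothing more can be done
the job is handed in; nothing more can be done
```

The selector is one place clockwise with the knob home in the wanted notch, and I handed the job in at about 13 s of the 56 s.

**What I did:** I gripped the knob and pulled it up about 12 mm, then turned it clockwise to about 0.75 rad. I eased it down onto the plate and loosened the grip. Small forward-and-back steps brought it over the notch, and it dropped by itself with the tool at about 1.0 rad. Then I opened the fingers and went straight up.

**Last checks:**
- **Knob height:** the skirt rim in the side picture lines up best with its starting height at zero shift. The same comparison on the right rim was inconclusive because the shadows differ there.
- **Knob angle:** from the pictures it sits at about 1.0 rad, inside the 0.83–1.47 range.
- **Other things:** the tin, mug, gouge and bowl show no movement beyond the networks' usual scatter. The top camera missed the bowl because the arm hid it, but the side camera found it in place.
- **Forces:** the highest readings I took were about 0.19 N m while feeling along the plate and about 13 N at the wrist during the pull. I did not read torque at the peak of each small step. One of those steps came just after the drop; by my estimate it stayed within the notch's play.

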